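# Shim a battery cell into a resistance tester and hold the contact closed

### The arm

A 6-joint arm with a two-finger parallel gripper is mounted at the origin on the work surface. World frame = base frame: x ahead of the robot, y to its left, z up, the work surface at z = 0. Lengths are in mm, angles in rad, forces in N, time in s.
With the tool pointing down it reaches from about 275 to 825 mm from the base axis. Payload 4.9 kg.
Tool frame: the origin (TCP) lies between the finger pads; the fingertips stand 17 mm ahead of it and the grasp point (between the pads) lies 2 mm behind it; z points along the fingers, y is the line along which they close (so a half turn about z gives the same grasp; the last joint's range is limited). The gripper opens to 85 mm and grips with 20 to 120 N. Pads are 22 mm wide; open, the fingers measure 114 mm over their backs; the gripper's body (76 mm by 85 mm) begins 54 mm behind the grasp point. The pads swing forward as they close: fully open they stand 13 mm farther back than shut.
Start: joints at [1.031, 0.326, -0.193, 1.052, 0, 1.437], TCP at [217.111, 505.353, 248.281] pointing down, gripper open.
Joint ranges: [-2.65, 2.65], [-0.97, 1.79], [-1.3, 1.35], [-1.93, 2.1], [-1.47, 1.37], [-3.14, 3.14]. Speed limits (rad/s): [2.57, 2.57, 3.14, 3.14, 3.14, 3.14].

### API

Orientations are given as [roll, pitch, yaw] about the fixed x, y, z axes, in that order (R = Rz(yaw) Ry(pitch) Rx(roll)).
In Python, from bench import move_ptp, movel, move_j, grip, dwell, solve_ik, capture, camera_model, IKError, sign_off, spot_in, regions_of, place_of, read_t, read_qpos, read_joint_velocities, read_effort, read_tcp_pos, read_orientation, read_contact_force, read_wrist_torque, read_opening, read_gripper_force gives the robot as it stands. Calls block until the motion is done:
- move_ptp(position, orientation): joint-space move of the TCP to a pose.
- movel(position, rot=None, max_speed=150, threshold=None): straight line of the TCP; rot=None keeps the orientation; max_speed is the mean speed in mm/s. With threshold (N) it stops when the force on the tool has changed by that much, and returns True; else False.
- move_j(angles): joint-space move.
- grip(opening, effort=None): opening from 0.0 (shut) to 1.0 (fully open); effort is the grip in N (None keeps the last); returns when the fingers have stopped.
- dwell(seconds).
- solve_ik(position, orientation): joint angles nearest the present ones, or None.
- capture(name): name is "side" or "top" or "wrist"; returns (picture, depth): 400x640x3 uint8, blue, green, red; 400x640 float32, mm along the optical axis (not along the pixel's ray), 0 where there is no reading.
- camera_model(name): a dict with "K" (3x3 intrinsics, pixels), "position" and "rotation" of the camera in the world. Camera axes: x right, y up, looking along -z (the intrinsics and any distortion apply to the point x, -y, -z); pixel columns grow to the right and rows downward; lengths in mm; the calibration is good to about 2 mm. A picture is of the moment at which its call begins: read the wrist's pose just before it. camera_model takes no time and is no camera call; for the wrist camera it gives the pose at the moment of the call.
A pose or a line that the arm cannot do raises IKError and nothing moves.
- sign_off(): hands the job in; it is judged then, once.
Trained networks look in the newest picture that a camera, given by its name, has taken for a name from the list of things; names that differ only in an ending like _2 or _b are one class to them, and where a whole thing is asked for, a point or a joint stands for the part that bears it (a point fixed in the world has none). Each returns a list of dicts, best first, with "score" (0 to 1); they miss things now and then, are a little off and sometimes report something else, mostly with a low value. They report only what shows in the picture. A call takes as long as a camera call.
- spot_in(camera, name): "point" ([x, y, z] in mm, in the coordinates of the camera as it stood for that picture, good to about 4 mm: the middle of the surface that is visible of it).
- regions_of(camera, name): "pixels" (400x640 bool, what is visible of it).
- place_of(camera, name): "point" ([x, y, z] in mm, in the coordinates of the camera as it stood for that picture, good to about 4 mm: a listed point, or the origin of a listed thing).
Readings, each from a call of its own:
- read_t(): time.
- read_qpos(): joint angles.
- read_joint_velocities(): joint speeds.
- read_effort(): joint torques, N m.
- read_tcp_pos(): TCP position.
- read_orientation(): TCP orientation.
- read_contact_force(): force on the tool from outside, world axes, zero at the start.
- read_wrist_torque(): the same for the moment, N m.
- read_opening(): opening from 0.0 (shut) to 1.0 (fully open).
- read_gripper_force(): force on a finger pad.
Only numpy, scipy, OpenCV 4.12 (cv2) and the standard library are available. Lean on these libraries where they do the work, as an engineer would, in place of code of your own. Each camera call takes 0.05 s, during which the arm holds its last target. There are 200 camera calls.

### The job

Zero the cell tester: twist the spring-return knob on its switch box clockwise to the stop, then let go so that it springs back. Then fill the gap between the blue cell lying in the cradle and the sliding contact: stand spacer plates from the rack upright in it, one after another (two or three, as the gap needs), until the sliding contact can close up the rest, push the contact by its handle against the stack so that the spring plunger at the cell's far end is pressed about half way in, and finish while still holding the contact there, touching neither spacers nor cell and leaving the other things on the bench where they are.

Things in the scene. Friction and masses are not known exactly. Their poses are not given: they have to be found in the camera images.
- knob (a joint): Spring-return zero knob on top of the grey switch box; rad, 0 at rest, grows clockwise seen from above, hard stop at 1.05. Light spring (about 0.16 N m at the stop); springs back by itself to 0 when let go.
- knob_grip (a point): On the knob's axis, at the mid height of its grip bar (bar 44 long x 12 wide, sides standing from 15 mm below this point to 11 mm above it). The box top is 24 mm below this point; a round skirt of 44 mm diameter reaches up to 14 mm below it. x runs along the bar, y across it, z up; turns with the knob.
- cradle: Fixed cell cradle 270 x 66 mm. Origin on the table, under the cell's free end; x runs along the channel from plunger and cell to the sliding contact, z up. Channel floor 12 mm above the table. At x = -16 to 66 mm the channel is 33 mm wide between white cheeks (tops 34 mm above the table): there spacers stand on the floor, their thickness along x.
- cell_end (a point): Centre of the free end face of the round cell (21 mm diameter, 70 mm long, 68 g, loose in the cradle, axis 22.7 mm above the table); x points out of the face into the gap. The other end lies about 2 mm off the plunger tip.
- plunger (a joint): Spring plunger at the cell's far end; m, 0 out, grows as it is pressed in, bottoms at 0.010. Spring: 1 N to begin, then 1 N per mm.
- contact_face (a point): Centre of the sliding contact's end face, 22.7 mm above the table; the gap (29 to 53 mm at rest) lies between it and cell_end. Moves with the contact.
- contact (a joint): Sliding contact in the tailstock; m, 0 at rest (drawn back), grows as it is pushed along -x of the cradle towards the cell, hard stop at 0.022. Weak return spring (0.6 to 2 N): it backs off when let go, and too few spacers leave it at its stop without pressing the plunger.
- handle_top (a point): Centre of the top of the contact's handle: upright black square post 16 x 16 mm, standing free above the tailstock's cheeks (38 mm above the table) to 78 mm above the table, at this point; moves with the contact.
- spacer1: Upright aluminium spacer, one of three alike: body 12 thick x 30 wide x 28 mm high, on it a centred grip tab 12 thick x 16 wide x 22 mm high (50 tall in all), 30 to 55 g. Origin at the centre of its underside, z up, x through the 12 mm thickness, y across. Starts standing in a rack slot, underside 8 mm above the table (rack top 20 mm, slots 42 mm apart along x).
- spacer2: Upright aluminium spacer, one of three alike: body 12 thick x 30 wide x 28 mm high, on it a centred grip tab 12 thick x 16 wide x 22 mm high (50 tall in all), 30 to 55 g. Origin at the centre of its underside, z up, x through the 12 mm thickness, y across. Starts standing in a rack slot, underside 8 mm above the table (rack top 20 mm, slots 42 mm apart along x).
- spacer3: Upright aluminium spacer, one of three alike: body 12 thick x 30 wide x 28 mm high, on it a centred grip tab 12 thick x 16 wide x 22 mm high (50 tall in all), 30 to 55 g. Origin at the centre of its underside, z up, x through the 12 mm thickness, y across. Starts standing in a rack slot, underside 8 mm above the table (rack top 20 mm, slots 42 mm apart along x).
- spare1: Bystander: spare cell standing upright, 21 mm diameter, 70 mm tall, origin under its foot; leave alone.
- spare2: Bystander: as spare1.
- spare3: Bystander: as spare1.
- tape: Bystander: roll of clear tape lying flat, 72 mm diameter, 19 mm high, origin at its underside; leave alone.
- driver: Bystander: screwdriver lying flat, 170 mm long; leave alone.
- caliper: Bystander: caliper lying flat, 150 mm long, 12 mm high; leave alone.
- parts_tray: Bystander: white parts tray 120 x 90 x 30 mm; leave alone.
- cell: The blue cell of cell_end; origin at its middle on its axis, x along it towards the free end.
- tailstock: Fixed block on the cradle that guides and carries the sliding contact and its handle; two grey cheeks, tops 38 mm above the table. Origin on the channel floor under the contact's face at rest; x as the cradle's.
- switchbox: Fixed grey switch box 100 x 90 x 45 mm that carries the knob; origin at the centre of its underside, x along the knob's bar at rest.

How it is judged:
By the outcome, as a careful person would: the job done as asked, in the order asked, and still so for the second after the job is handed in, while the arm keeps its last pose, push and grip.
It also fails if it takes over 72 s, if anything falls off the work surface, if the arm or the gripper's body presses on something with over 40 N, if the wrist force passes 120 N, or if a joint passes its speed limit or range.

## Working session

There is one attempt and no reset: what is moved stays moved. The work goes in short steps, each a Python script; the robot and the scene stay as the last script left them, time stands still between calls to the robot, and variables do not carry over. Pictures are saved under pics/ and viewed, at most 10 in all, crops included, and the job is handed in when it is done.

```bash
ls; mkdir -p pics
cat > h.py <<'E'
import numpy as np, cv2
from bench import *
def w(cam,p):
    m=camera_model(cam); return np.array(m["rotation"])@np.array(p)+np.array(m["position"])
def cloud(cam,d):
    """world points 400x640x3 (nan where no reading)"""
    m=camera_model(cam);K=np.array(m["K"])
    v,u=np.mgrid[0:400,0:640].astype(float)
    x=(u-K[0,2])/K[0,0]*d; y=(v-K[1,2])/K[1,1]*d
    P=np.stack([x,-y,-d],-1)@np.array(m["rotation"]).T+np.array(m["position"])
    P[d<=0]=np.nan
    return P
E
python3 - <<'E'
from h import *
for c in("top","side"):
    im,d=capture(c);cv2.imwrite(f"pics/{c}0.png",im);np.savez(f"{c}0.npz",im=im,d=d)
    m=camera_model(c);print(c,{k:np.round(v,3).tolist() if k!='name' else v for k,v in m.items()})
    for n in "knob_grip cradle cell_end contact_face handle_top spacer1 tailstock switchbox spare1 tape driver caliper parts_tray cell".split():
        print(n,[(round(r["score"],2),np.round(w(c,r["point"])).tolist()) for r in place_of(c,n)[:4]])
print(read_t(),read_orientation())
E
```

```text
bench.py
pics
top {'K': [[429.119, 0.0, 324.751], [0.0, 429.119, 203.255], [0.0, 0.0, 1.0]], 'position': [449.568, 32.136, 1210.181], 'rotation': [0.14, -0.025, -1.555]}
knob_grip [(0.55, [2250.0, 1833.0, 3011.0]), (0.46, [2304.0, 1886.0, 3064.0])]
cradle [(0.22, [2337.0, 1920.0, 3098.0])]
cell_end [(0.59, [2290.0, 1872.0, 3050.0])]
contact_face [(0.67, [2278.0, 1861.0, 3039.0])]
handle_top [(0.94, [2184.0, 1767.0, 2945.0]), (0.66, [2392.0, 1974.0, 3152.0])]
spacer1 [(0.47, [2241.0, 1824.0, 3002.0]), (0.38, [2243.0, 1825.0, 3003.0]), (0.38, [2261.0, 1844.0, 3022.0])]
tailstock [(0.68, [2306.0, 1889.0, 3067.0])]
switchbox [(0.71, [2360.0, 1943.0, 3121.0]), (0.44, [2296.0, 1878.0, 3057.0])]
spare1 [(0.67, [2392.0, 1974.0, 3153.0]), (0.46, [2388.0, 1970.0, 3148.0]), (0.44, [2395.0, 1977.0, 3155.0])]
tape [(0.51, [2297.0, 1879.0, 3057.0]), (0.48, [2385.0, 1968.0, 3146.0])]
driver [(0.88, [2343.0, 1925.0, 3103.0]), (0.65, [2180.0, 1763.0, 2941.0])]
caliper [(0.71, [2387.0, 1969.0, 3147.0]), (0.36, [2295.0, 1878.0, 3056.0])]
parts_tray [(0.65, [2255.0, 1837.0, 3015.0]), (0.56, [2428.0, 201
[... 686 characters left out ...]
.54, [2471.0, 2730.0, 2558.0])]
tailstock [(0.58, [3145.0, 3403.0, 3231.0])]
switchbox [(0.88, [3886.0, 4144.0, 3972.0])]
spare1 [(0.76, [3509.0, 3768.0, 3596.0]), (0.48, [3517.0, 3776.0, 3604.0]), (0.31, [3764.0, 4022.0, 3850.0])]
tape [(0.72, [3253.0, 3511.0, 3339.0]), (0.68, [2453.0, 2712.0, 2539.0]), (0.39, [3515.0, 3773.0, 3601.0])]
driver [(0.91, [2751.0, 3010.0, 2838.0]), (0.42, [3251.0, 3509.0, 3337.0])]
caliper [(0.85, [3106.0, 3364.0, 3192.0])]
parts_tray [(0.75, [3936.0, 4195.0, 4023.0]), (0.68, [2747.0, 3006.0, 2834.0])]
cell [(0.53, [3336.0, 3594.0, 3422.0]), (0.33, [3233.0, 3492.0, 3320.0]), (0.15, [2745.0, 3003.0, 2831.0])]
1.5 [-3.14156206e+00  2.21985340e-05  2.73580561e+00]
```

```bash
cat > h.py <<'E'
import numpy as np, cv2
from scipy.spatial.transform import Rotation as Rn
from bench import *
def rot(m): return Rn.from_euler("xyz",m["rotation"]).as_matrix()
def w(cam,p):
    m=camera_model(cam); return rot(m)@np.array(p)+np.array(m["position"])
def cloud(cam,d,m=None):
    """world points 400x640x3 (nan where no reading)"""
    m=m or camera_model(cam);K=np.array(m["K"])
    v,u=np.mgrid[0:400,0:640].astype(float)
    x=(u-K[0,2])/K[0,0]*d; y=(v-K[1,2])/K[1,1]*d
    P=np.stack([x,-y,-d],-1)@rot(m).T+np.array(m["position"])
    P[d<=0]=np.nan
    return P
E
python3 - <<'E'
from h import *
for c in("top","side"):
    print(c, [k for k in camera_model(c)])
    for n in "knob_grip cradle cell_end contact_face handle_top spacer1 tailstock switchbox spare1 tape driver caliper parts_tray cell".split():
        print(n,[(round(r["score"],2),np.round(w(c,r["point"])).tolist()) for r in place_of(c,n)[:4]])
print(read_t())
E
```

```text
top ['K', 'position', 'rotation']
knob_grip [(0.55, [473.0, -207.0, 70.0]), (0.46, [507.0, 57.0, 10.0])]
cradle [(0.22, [723.0, 165.0, 3.0])]
cell_end [(0.59, [510.0, 14.0, 24.0])]
contact_face [(0.67, [510.0, 58.0, 26.0])]
handle_top [(0.94, [517.0, 133.0, 80.0]), (0.66, [701.0, -154.0, 1.0])]
spacer1 [(0.47, [406.0, 324.0, 7.0]), (0.38, [444.0, 329.0, 10.0]), (0.38, [488.0, 331.0, 4.0])]
tailstock [(0.68, [511.0, 57.0, 9.0])]
switchbox [(0.71, [462.0, -210.0, -2.0]), (0.44, [402.0, 44.0, 3.0])]
spare1 [(0.67, [702.0, -153.0, 1.0]), (0.46, [697.0, -123.0, -0.0]), (0.44, [740.0, -131.0, 2.0])]
tape [(0.51, [405.0, 46.0, 3.0]), (0.48, [697.0, -125.0, 2.0])]
driver [(0.88, [722.0, 164.0, -0.0]), (0.65, [518.0, 135.0, 82.0])]
caliper [(0.71, [791.0, 10.0, -3.0]), (0.36, [502.0, -18.0, 23.0])]
parts_tray [(0.65, [489.0, 331.0, 8.0]), (0.56, [724.0, -300.0, -3.0]), (0.48, [795.0, 12.0, -0.0])]
cell [(0.64, [502.0, -19.0, 22.0])]
side ['K', 'position', 'rotation']
knob_grip [(0.48, [485.0, -209.0, 69.0]), (0.25, [504.0, -22.0, 23.0])]
cradle [(0.58, [504.0, 8.0, 0.0]), (0.5, [731.0, 163.0, 2.0])]
cell_end [(0.63, [508.0, 13.0, 25.0]), (0.48, [729.0, -292.0, -0.0])]
contact_face [(0.97, [511.0, 54.0, 21.0])]
handle_top [(0.77, [520.0, 137.0, 76.0]), (0.49, [701.0, -125.0, 3.0])]
spacer1 [(0.64, [493.0, 324.0, 6.0]), (0.57, [409.0, 322.0, 9.0]), (0.54, [447.0, 324.0, 12.0])]
tailstock [(0.58, [509.0, 54.0, 13.0])]
switchbox [(0.88, [469.0, -212.0, 0.0])]
spare1 [(0.76, [740.0, -130.0, 0.0]), (0.48, [703.0, -127.0, 4.0]), (0.31, [481.0, -212.0, 72.0])]
tape [(0.72, [405.0, 42.0, 3.0]), (0.68, [490.0, 327.0, 2.0]), (0.39, [737.0, -132.0, 0.0])]
driver [(0.91, [732.0, 160.0, 0.0]), (0.42, [402.0, 45.0, 0.0])]
caliper [(0.85, [799.0, 9.0, 1.0])]
parts_tray [(0.75, [732.0, -289.0, -3.0]), (0.68, [730.0, 162.0, 1.0])]
cell [(0.53, [504.0, -26.0, 25.0]), (0.33, [510.0, 11.0, 26.0]), (0.15, [732.0, 162.0, 1.0])]
2.9
```

View pics/top0.png

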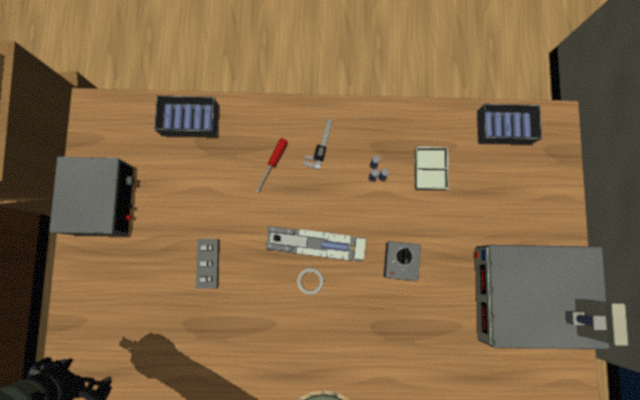

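View pics/side0.png

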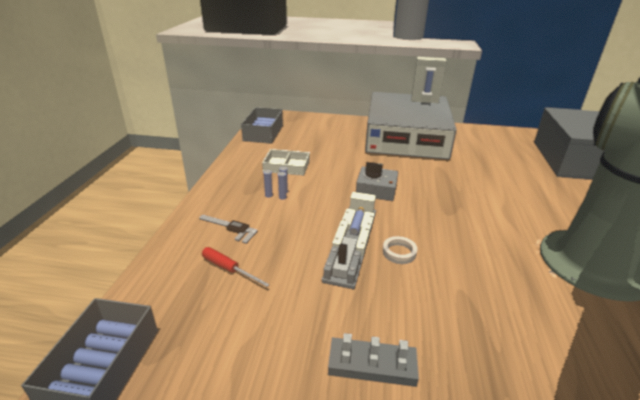

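```bash
python3 - <<'E'
from h import *
def look(x,y,z,yaw,tag,names):
    move_ptp([x,y,z],[np.pi,0,yaw]); dwell(0.2)
    m=camera_model("wrist"); im,d=capture("wrist")
    cv2.imwrite(f"pics/{tag}.png",im); np.savez(f"{tag}.npz",im=im,d=d,K=m["K"],position=m["position"],rotation=m["rotation"],)
    R=rot(m); print(tag,np.round(m["position"]),np.round(R[:,2],2),"t",read_t())
    for n in names:
        print(n,[(round(r["score"],2),np.round(R@np.array(r["point"])+m["position"],1).tolist()) for r in place_of("wrist",n)[:4]])
look(445,300,230,np.pi/2+np.pi/2,"w_rack",["spacer1"])
look(510,60,230,np.pi,"w_crad",["cell_end","contact_face","handle_top","cell","tailstock","cradle"])
look(470,-200,250,np.pi,"w_knob",["knob_grip","switchbox"])
np.save("qk.npy",read_qpos()); print(read_qpos())
E
python3 -c "
import cv2,numpy as np
cv2.imwrite('pics/all.png',cv2.resize(np.vstack([np.hstack([cv2.imread('pics/w_rack.png'),cv2.imread('pics/w_crad.png')]),np.hstack([cv2.imread('pics/w_knob.png'),np.zeros((400,640,3),np.uint8)])]),(800,500),interpolation=cv2.INTER_AREA))"
```

```text
w_rack [366. 301. 356.] [-0.3  -0.    0.95] t 4.325
spacer1 [(0.69, [405.6, 329.5, 5.8]), (0.69, [451.3, 325.4, 4.5])]
w_crad [431.  61. 356.] [-0.3  -0.    0.95] t 5.6
cell_end [(0.87, [506.5, 9.6, 22.8])]
contact_face [(0.61, [505.0, 52.0, 22.0]), (0.35, [491.5, 325.1, 10.8])]
handle_top [(0.87, [516.2, 133.0, 81.1]), (0.41, [463.1, -207.9, -4.2])]
cell [(0.64, [502.6, -19.9, 26.3])]
tailstock [(0.72, [510.5, 55.1, 16.7]), (0.69, [504.3, 13.3, 25.1])]
cradle [(0.86, [508.6, 13.5, 1.9])]
w_knob [ 392. -199.  376.] [-0.3  -0.    0.95] t 7.1833
knob_grip [(0.93, [475.0, -207.1, 69.2])]
switchbox [(0.95, [463.9, -206.3, -2.2])]
[-5.45386122e-01  2.52639092e-01 -2.90202546e-01  1.02801506e+00
  3.67437329e-05 -5.46849711e-01]
```

View pics/all.png

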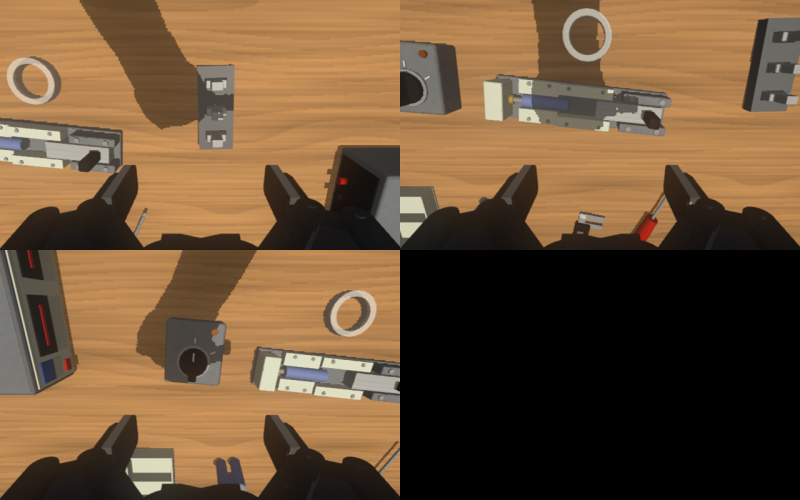

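```bash
cat > an.py <<'E'
from h import *
def load(t):
    f=np.load(t+".npz"); m={k:f[k] for k in("K","position","rotation")} if "K" in f else camera_model(t[:-1])
    return f["im"],f["d"],cloud(None,f["d"],m)
def blobs(P,zlo,zhi,box,minn=6):
    x,y,z=np.moveaxis(P,-1,0)
    with np.errstate(all="ignore"): M=(z>zlo)&(z<zhi)&(x>box[0])&(x<box[1])&(y>box[2])&(y<box[3])
    n,L=cv2.connectedComponents(M.astype(np.uint8))
    out=[]
    for i in range(1,n):
        p=P[L==i]
        if len(p)<minn: continue
        r=cv2.minAreaRect(p[:,:2].astype(np.float32))
        out.append((len(p),"rect c",np.round(r[0],1).tolist(),"size",np.round(r[1],1).tolist(),"ang",round(r[2],1),"med z",round(float(np.median(p[:,2])),1),"mean",np.round(p.mean(0),1).tolist()))
    return out
E
python3 - <<'E'
from an import *
for t in("w_rack","w_crad","w_knob","top0","side0"):
    im,d,P=load(t); print("==",t)
    tb=P[(abs(P[...,2])<15)]; print("table z",np.round(np.median(tb[:,2]),2))
    for nm,a in dict(tabs=(48,66,[370,530,290,360]),rack=(14,26,[370,530,280,370]),handle=(70,86,[480,550,100,170]),bar=(73,90,[430,530,-250,-160]),boxtop=(40,50,[400,530,-280,-140]),plunger=(36,60,[450,540,-120,-40])).items():
        for b in blobs(P,*a): print(nm,*b)
E
```

```text
== w_rack
table z 0.59
tabs 282 rect c [405.8, 323.4] size [11.5, 15.4] ang 1.7 med z 58.5 mean [405.4, 323.4, 58.2]
tabs 287 rect c [448.0, 324.6] size [12.5, 15.6] ang 1.6 med z 58.4 mean [446.9, 324.4, 57.4]
tabs 279 rect c [489.7, 326.0] size [12.7, 15.8] ang 1.3 med z 58.3 mean [488.4, 325.8, 57.2]
rack 5803 rect c [448.1, 324.9] size [135.2, 56.1] ang 1.5 med z 20.6 mean [440.8, 324.4, 20.6]
handle 375 rect c [518.2, 134.1] size [15.9, 16.1] ang 83.7 med z 77.7 mean [516.7, 135.4, 76.6]
== w_crad
table z 0.61
tabs 128 rect c [406.4, 317.0] size [11.7, 5.1] ang 2.6 med z 51.6 mean [407.2, 315.9, 51.8]
tabs 304 rect c [448.0, 322.3] size [11.9, 14.0] ang 1.4 med z 57.4 mean [448.1, 319.1, 55.8]
tabs 407 rect c [489.9, 325.6] size [12.3, 17.7] ang 1.3 med z 57.8 mean [489.4, 323.2, 56.4]
rack 7469 rect c [448.2, 324.3] size [135.3, 58.4] ang 1.4 med z 20.5 mean [445.0, 318.6, 20.3]
handle 385 rect c [518.6, 133.0] size [16.0, 16.6] ang 84.1 med z 77.8 mean [517.3, 132.3, 77.3]
boxtop 6098 rect c [464.9, -196.0] size [66.9, 100.8] ang 84.3 med z 45.5 mean [461.4, -184.8, 45.5]
plun
[... 1284 characters left out ...]
0 mean [491.7, 329.5, 56.8]
tabs 113 rect c [450.0, 326.4] size [11.9, 16.9] ang 3.2 med z 57.8 mean [449.9, 328.3, 56.3]
tabs 117 rect c [407.9, 325.1] size [12.1, 18.3] ang 0.9 med z 58.0 mean [408.4, 327.1, 56.3]
rack 2406 rect c [449.6, 325.5] size [135.6, 59.0] ang 1.3 med z 20.5 mean [449.4, 331.4, 20.3]
handle 70 rect c [520.4, 135.8] size [16.1, 15.9] ang 81.9 med z 77.5 mean [519.8, 137.4, 76.7]
bar 76 rect c [477.1, -207.5] size [16.0, 43.1] ang 84.4 med z 79.5 mean [476.6, -205.4, 78.6]
boxtop 533 rect c [465.2, -205.9] size [92.3, 100.6] ang 83.3 med z 45.6 mean [461.4, -193.1, 45.4]
plunger 273 rect c [496.0, -87.9] size [27.8, 55.9] ang 84.9 med z 51.2 mean [495.6, -83.2, 48.4]
```

Run:
```python
from h import *
yaw=np.deg2rad(175.2); c=np.array([475.5,-208.7])
move_ptp([*c,115],[np.pi,0,yaw]); f0=np.array(read_contact_force())
print(movel([*c,75],max_speed=80,threshold=8),read_tcp_pos())
grip(0.0,25); dwell(.2)
print("op",read_opening(),"F",np.round(read_contact_force()-f0,1),read_tcp_pos(),read_t())
q=np.array(read_qpos())
for a in (0.35,0.7,0.95,1.05,1.10):
    p=q.copy(); p[5]+=a; move_j(p); 
    print(a,np.round(read_contact_force()-f0,1),np.round(read_wrist_torque(),3),read_opening())
dwell(.3); im,d=capture("wrist"); cv2.imwrite("pics/turn.png",im)
print(np.round(read_wrist_torque(),3),read_t())
```

```text
False [ 475.8668006  -208.920574     75.49957494]
op 0.13047344501564756 F [-2.6 -4.6  3. ] [ 475.46716857 -209.76777787   75.27732159] 9.3917
0.35 [-1.2 -1.3  1.1] [-0.175  0.002  0.087] 0.13169478581143582
0.7 [-0.1  0.5  0.7] [ 0.078 -0.233  0.153] 0.13370212527467806
0.95 [1.8 1.5 1.9] [ 0.365 -0.524  0.225] 0.1329988137067256
1.05 [2.6 3.  0.4] [ 0.547 -0.76   0.173] 0.13525125271555755
1.1 [3.8 3.6 0.2] [ 0.64  -0.882  0.745] 0.13258780570875112
[ 0.673 -0.981  0.839] 11.4417
```

```bash
python3 - <<'E'
from h import *
grip(1.0); dwell(.5)
p=read_tcp_pos(); movel([p[0],p[1],130],max_speed=150)
def look(x,y,z,yaw,tag):
    move_ptp([x,y,z],[np.pi,0,yaw]); dwell(0.25)
    m=camera_model("wrist"); im,d=capture("wrist")
    cv2.imwrite(f"pics/{tag}.png",im); np.savez(f"{tag}.npz",im=im,d=d,K=m["K"],position=m["position"],rotation=m["rotation"])
    print(tag,np.round(m["position"]),read_t())
u=np.array([np.cos(np.deg2rad(84)),np.sin(np.deg2rad(84))]);g=np.array([509,36])
look(*(g-60*u),200,np.deg2rad(-96),"w_k2")   # places camera in +u side
look(*(g+60*u),200,np.deg2rad(84),"w_k3")
E
python3 - <<'E'
from an import *
for t in("w_crad","w_k2","w_k3"):
    im,d,P=load(t); print("==",t,"table",np.round(np.nanmedian(P[abs(P[...,2])<10][:,2]),2))
    for nm,a in dict(handle=(70,86,[480,550,100,170]),bar=(73,90,[430,530,-250,-160]),plunger=(42,60,[450,540,-120,-60])).items():
        for b in blobs(P,*a): print(nm,*b)
    # profile along axis through (518.5,134), yaw 84
    for yaw in (84.,):
        ux=np.array([np.cos(np.deg2rad(yaw)),np.sin(np.deg2rad(yaw))]);uy=np.array([-ux[1],ux[0]])
        r=P[...,:2]-np.array([518.5,134.]); s=r@ux;l=r@uy;z=P[...,2]
        pr=[]
        for k in range(-160,-60,4):
            M=(s>=k)&(s<k+4)&(abs(l)<4); pr.append((k,round(float(np.median(z[M])),1) if M.sum() else None))
        print(pr)
        # inner cheek edges per s-section: points z 30..37
        for k in range(-130,-60,10):
            M=(s>=k)&(s<k+10)&(z>31.5)&(z<37)&(abs(l)<34)&(abs(l)>12)
            L=l[M]; a=L[L<0];b=L[L>0]
            print(k,"neg",np.round([a.min(),a.max()],1) if len(a) else None,"pos",np.round([b.min(),b.max()],1) if len(b) else None, len(L))
E
python3 -c "
import cv2,numpy as np
a=[cv2.imread('pics/%s.png'%n) for n in('w_k2','w_k3')]
cv2.imwrite('pics/k23.png',cv2.resize(np.vstack(a),(480,600),interpolation=cv2.INTER_AREA))"
```

```text
w_k2 [ 494. -101.  326.] 15.4333
w_k3 [523. 174. 326.] 18.575
== w_crad table 0.59
handle 385 rect c [518.6, 133.0] size [16.0, 16.6] ang 84.1 med z 77.8 mean [517.3, 132.3, 77.3]
plunger 2117 rect c [494.3, -90.4] size [26.6, 56.1] ang 84.2 med z 52.3 mean [492.9, -88.4, 51.6]
[(-160, 33.5), (-156, 33.4), (-152, 33.4), (-148, 33.5), (-144, 33.3), (-140, 274.6), (-136, 280.5), (-132, 278.4), (-128, 277.6), (-124, 21.2), (-120, 256.1), (-116, 248.8), (-112, 12.6), (-108, 12.6), (-104, 12.6), (-100, 12.6), (-96, 12.6), (-92, 12.5), (-88, 12.4), (-84, 12.8), (-80, 36.5), (-76, 36.5), (-72, 36.5), (-68, 36.5), (-64, 36.7)]
-130 neg [-32.3 -16. ] pos [16.7 33.2] 370
-120 neg [-33.  -16.3] pos [16.6 33.2] 362
-110 neg [-33.1 -16. ] pos [16.7 33. ] 363
-100 neg [-32.4 -16.1] pos [16.9 33. ] 367
-90 neg [-33.  -16.2] pos [12.3 33.1] 374
-80 neg [-32.8 -12.1] pos [12.2 33.1] 407
-70 neg [-33.1 -12.5] pos [12.2 33. ] 403
== w_k2 table 0.63
handle 343 rect c [518.8, 132.0] size [15.3, 15.5] ang 85.5 med z 77.7 mean [518.6, 130.2, 76.7]
plunger 2561 rect c [494.8, -90.7] size [24.9, 55.9] ang 84
[... 834 characters left out ...]
e [22.9, 55.5] ang 85.0 med z 52.2 mean [495.1, -83.3, 50.7]
[(-160, 33.5), (-156, 33.6), (-152, 33.5), (-148, 33.4), (-144, 33.3), (-140, 33.5), (-136, 33.4), (-132, 33.4), (-128, 33.7), (-124, 22.7), (-120, 12.5), (-116, 12.3), (-112, 12.7), (-108, 12.6), (-104, 12.9), (-100, 12.5), (-96, 12.7), (-92, 12.6), (-88, None), (-84, None), (-80, 36.5), (-76, 36.7), (-72, 36.5), (-68, 36.5), (-64, 36.8)]
-130 neg [-32.4 -16.2] pos [17.5 32.6] 325
-120 neg [-32.1 -16.2] pos [17.3 33.3] 347
-110 neg [-32.6 -16.8] pos [17.1 33.1] 343
-100 neg [-32.4 -16.7] pos [16.9 32.7] 368
-90 neg [-32.1 -16.5] pos [16.8 33.1] 366
-80 neg [-32.7 -12.7] pos [12.1 33. ] 419
-70 neg [-32.4 -12.6] pos [12.  32.7] 437
```

View pics/k23.png

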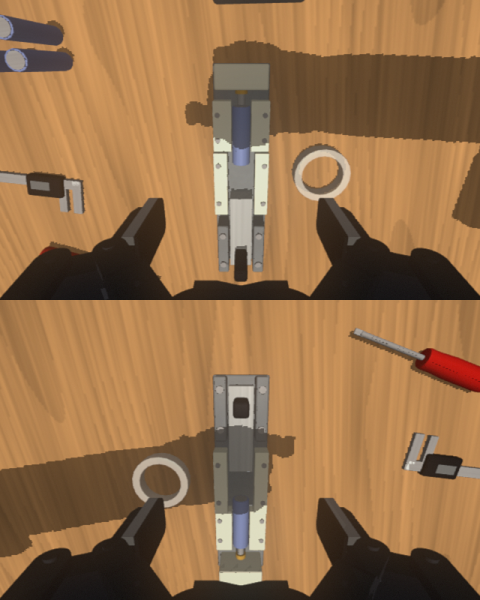

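Run:
```python
from an import *
ux=np.array([np.cos(np.deg2rad(84)),np.sin(np.deg2rad(84))]);uy=np.array([-ux[1],ux[0]])
for t in("w_crad","w_k2","w_k3"):
    im,d,P=load(t); r=P[...,:2]-np.array([518.5,134.]); s=r@ux;l=r@uy;z=P[...,2]
    A=(abs(l)<5)&(s>-130)&(s<-110); B=(abs(l)<6)&(s>-100)&(s<-75)
    f=A&(z>17)&(z<30); g=B&(z>17)&(z<33)
    print(t,"cell end face",np.round(np.percentile(s[f],[10,50,90]),1) if f.any() else 0,"top max",np.round(np.nanmax(s[A&(z>32)&(z<35)]),1),
      "contact face",np.round(np.percentile(s[g],[10,50,90]),1) if g.any() else 0,"top min",np.round(np.nanmin(s[B&(z>35.5)&(z<38)]),1))
im,d=capture("top");P=cloud("top",d)
for b in blobs(P,73,90,[430,530,-250,-160]): print("bar",*b)
print(read_t())
```

```text
w_crad cell end face [-122.8 -122.7 -122.6] top max -122.9 contact face [-80.7 -80.7 -80.7] top min -80.7
w_k2 cell end face 0 top max -123.2 contact face [-80.9 -80.5 -80. ] top min -81.1
w_k3 cell end face [-122.7 -122.2 -121.7] top max -121.7 contact face 0 top min -79.9
bar 82 rect c [474.0, -208.1] size [12.7, 42.6] ang 87.4 med z 79.9 mean [473.9, -207.7, 79.7]
18.625
```

```bash
cat > sp.py <<'E'
from h import *
D=np.deg2rad
ux=np.array([np.cos(D(84)),np.sin(D(84))]);uy=np.array([-ux[1],ux[0]]);O=np.array([518.5,134.])+0.1*uy
RK=[np.array([405.8,323.4]),np.array([448.,324.6]),np.array([489.7,326.])]
rx=np.array([np.cos(D(1.4)),np.sin(D(1.4))]); OFF=4.5
def pick(i):
    p=RK[i]+OFF*rx; R=[np.pi,0,D(181.4)]
    grip(0.45,40); move_ptp([*p,120],R)
    print("blocked",movel([*p,54.7],max_speed=90,threshold=6))
    grip(0.0,40); print("op",round(read_opening(),3),"F",np.round(read_contact_force(),1),"pos",np.round(read_tcp_pos(),1))
    movel([*p,145],max_speed=150); print("op",round(read_opening(),3),read_t())
def place(s):
    p=O+(s+OFF)*ux; R=[np.pi,0,D(-96)]
    move_ptp([*p,145],R); movel([*p,88],max_speed=100); dwell(.15)
    f0=np.array(read_contact_force())
    b=movel([*p,56.5],max_speed=25,threshold=5); z=read_tcp_pos()
    print("stop",b,np.round(z,2),"F",np.round(read_contact_force()-f0,1),read_t())
    return z[2]
def release():
    grip(0.4); p=read_tcp_pos(); movel([p[0],p[1],125],max_speed=120); print("t",read_t())
E
python3 - <<'E'
from sp import *
p=read_tcp_pos(); movel([p[0],p[1],205])
pick(2); print(place(-115.4))
E
```

```text
blocked False
op 0.176 F [-0.6 -0.2  3.6] pos [494.8 326.4  55.5]
op 0.174 22.525
stop True [506.65  23.7   59.47] F [0.4 0.4 7. ] 26.175
59.46927888570106
```

```bash
cat >> sp.py <<'E'
def check(tag):
    from an import blobs
    dwell(.2); m=camera_model("wrist"); im,d=capture("wrist"); cv2.imwrite(f"pics/{tag}.png",im)
    P=cloud(None,d,m)
    x=(P[...,:2]-O)@ux; y=(P[...,:2]-O)@uy; Q=np.dstack([x,y,P[...,2]])
    for b in blobs(Q,54,70,[-140,-70,-30,30]): print("tab(s,l)",*b)
    for b in blobs(Q,70,86,[-40,40,-30,30]): print("handle",*b)
    for b in blobs(Q,30,35,[-190,-110,-8,8]): print("cell",*b)
E
python3 - <<'E'
from sp import *
release(); check("c1")
pick(1); place(-102.2); release(); check("c2")
E
```

```text
t 27.2
tab(s,l) 632 rect c [-115.1, 0.3] size [15.3, 12.0] ang 89.4 med z 62.4 mean [-116.2, 0.4, 61.7]
cell 2618 rect c [-156.1, -0.1] size [67.4, 15.9] ang 0.4 med z 32.9 mean [-158.1, -0.1, 32.7]
cell 58 rect c [-120.7, 0.1] size [0.9, 15.6] ang 1.9 med z 32.4 mean [-120.7, -0.3, 32.8]
blocked False
op 0.176 F [0.1 0.3 4.5] pos [453.2 325.   55.5]
op 0.173 31.3917
stop True [508.02  36.85  59.51] F [-1.4 -0.8  7.6] 35.0417
t 36.0667
tab(s,l) 1264 rect c [-108.6, 0.5] size [25.4, 16.2] ang 1.0 med z 62.5 mean [-109.7, 0.5, 62.1]
handle 373 rect c [-6.5, -0.6] size [15.9, 7.1] ang 84.8 med z 76.0 mean [-7.4, -0.3, 75.4]
cell 2753 rect c [-156.5, -0.2] size [67.1, 15.9] ang 0.4 med z 32.9 mean [-158.2, -0.1, 32.8]
cell 49 rect c [-120.7, 0.2] size [0.7, 15.4] ang 0.1 med z 32.4 mean [-120.8, -0.1, 32.5]
```

View pics/c2.png

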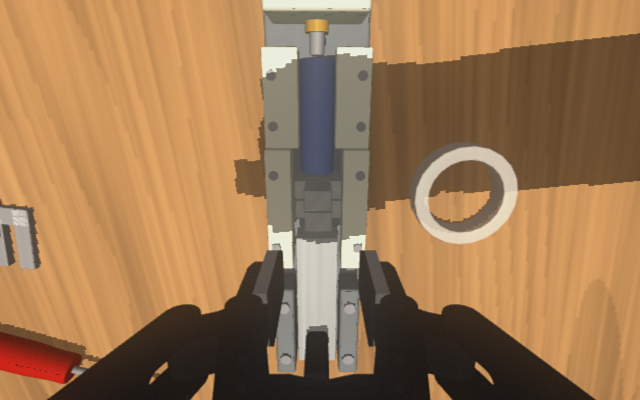

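Run:
```python
from sp import *
pick(0); place(-88.8); release(); check("c3")
R=[np.pi,0,D(174)]
grip(0.5,40)
h=O+0*ux; move_ptp([*h,110],R); print("blk",movel([*h,64],max_speed=80,threshold=6)); dwell(.15)
f0=np.array(read_contact_force()); print("t",read_t())
grip(0.0,40); dwell(.2); p=np.array(read_tcp_pos()); print("op",read_opening(),"F",np.round(read_contact_force()-f0,1),"s",(p[:2]-O)@ux,(p[:2]-O)@uy)
np.save("f0.npy",f0); print(read_t())
```

```text
blocked False
op 0.173 F [-0.1  0.3  4. ] pos [411.  323.9  55.5]
op 0.172 40.2667
stop True [509.38  50.17  59.46] F [-0.4  0.1  5.6] 43.925
t 44.95
tab(s,l) 1897 rect c [-101.9, 0.6] size [38.3, 15.9] ang 0.3 med z 62.4 mean [-103.1, 0.6, 62.1]
handle 705 rect c [-1.4, -0.8] size [16.0, 15.6] ang 0.2 med z 77.8 mean [-3.6, -0.7, 76.8]
cell 2923 rect c [-156.1, -0.0] size [15.9, 67.8] ang 89.9 med z 32.9 mean [-158.0, -0.1, 32.7]
cell 30 rect c [-120.7, -0.0] size [15.7, 0.5] ang 89.9 med z 32.5 mean [-120.7, -0.2, 32.4]
blk False
t 47.85
op 0.17905877930624883 F [-0.5 -3.   5.8] s -0.4091339509060069 -0.2773467436787865
48.4
```

Run:
```python
from sp import *
f0=np.load("f0.npy")
for s in (-3,-5,-6,-7,-8,-9,-10,-11):
    movel([*(O+s*ux),64],max_speed=20); dwell(.1)
    p=np.array(read_tcp_pos()); F=np.array(read_contact_force())-f0
    print(s,"act",round((p[:2]-O)@ux,2),"F along",round(F[:2]@ux,2),"lat",round(F[:2]@uy,2),"z",round(F[2],2))
print(read_t())
```

```text
-3 act -2.39 F along 0.51 lat 0.22 z 4.6
-5 act -4.43 F along 1.84 lat -0.01 z 5.18
-6 act -5.27 F along 2.19 lat 1.46 z 5.32
-7 act -6.18 F along 2.1 lat 0.43 z 4.94
-8 act -7.1 F along 2.53 lat 1.56 z 4.83
-9 act -8.02 F along 3.19 lat 1.36 z 4.75
-10 act -8.84 F along 2.22 lat 1.19 z 5.41
-11 act -9.58 F along 5.25 lat 0.88 z 3.93
51.25
```

Run:
```python
from sp import *
f0=np.load("f0.npy")
for s in (-12,-13,-14,-15):
    movel([*(O+s*ux),64],max_speed=20); dwell(.15)
    p=np.array(read_tcp_pos()); F=np.array(read_contact_force())-f0
    print(s,"act",round((p[:2]-O)@ux,2),"F along",round(F[:2]@ux,2),"lat",round(F[:2]@uy,2),"z",round(F[2],2))
m=camera_model("wrist"); im,d=capture("wrist"); cv2.imwrite("pics/p1.png",im); P=cloud(None,d,m); np.savez("p1.npz",im=im,d=d,K=m["K"],position=m["position"],rotation=m["rotation"])
im2,d2=capture("side"); cv2.imwrite("pics/p1s.png",cv2.resize(im2[180:300,300:420],(600,600)))
im3,d3=capture("top")
for nm,PP in (("wrist",P),("side",cloud("side",d2)),("top",cloud("top",d3))):
    from an import blobs
    Q=np.dstack([(PP[...,:2]-O)@ux,(PP[...,:2]-O)@uy,PP[...,2]])
    print(nm)
    for b in blobs(Q,54,70,[-145,-70,-30,30]): print("tab",*b)
    for b in blobs(Q,30,35,[-215,-110,-8,8]): print("cell",*b)
print(read_t())
```

```text
-12 act -10.32 F along 4.56 lat 0.77 z 4.97
-13 act -11.1 F along 5.22 lat 0.69 z 4.02
-14 act -11.87 F along 6.6 lat -0.26 z 4.73
-15 act -12.65 F along 7.41 lat -0.06 z 4.4
wrist
tab 3966 rect c [-110.3, 1.3] size [37.6, 17.3] ang 0.4 med z 62.2 mean [-108.5, 2.7, 61.3]
cell 1696 rect c [-154.4, 0.0] size [41.8, 15.9] ang 0.0 med z 32.9 mean [-155.3, 2.0, 32.7]
side
tab 22 rect c [-108.5, 6.3] size [34.4, 3.0] ang 0.3 med z 61.5 mean [-107.1, 6.6, 60.9]
cell 45 rect c [-177.1, 2.1] size [64.1, 9.9] ang 1.4 med z 32.6 mean [-178.6, 2.2, 32.5]
top
tab 80 rect c [-108.6, 3.0] size [34.9, 15.5] ang 1.2 med z 61.9 mean [-108.8, 3.0, 61.9]
cell 85 rect c [-161.7, 0.6] size [66.9, 14.2] ang 0.8 med z 32.4 mean [-161.0, 1.2, 32.5]
53.0
```

View pics/p1.png

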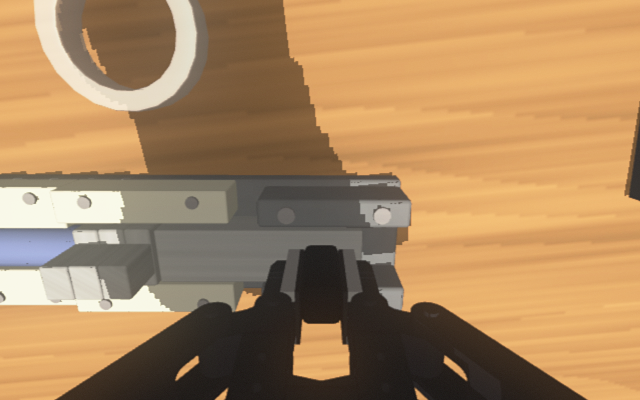

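Run:
```python
from sp import *
f0=np.load("f0.npy")
for s in (-16,-16.5):
    movel([*(O+s*ux),64],max_speed=20); dwell(.3)
    p=np.array(read_tcp_pos()); F=np.array(read_contact_force())-f0
    print(s,"act",round((p[:2]-O)@ux,2),"F along",round(F[:2]@ux,2),"op",read_opening())
from an import blobs
m=camera_model("wrist"); im,d=capture("wrist"); P=cloud(None,d,m)
Q=np.dstack([(P[...,:2]-O)@ux,(P[...,:2]-O)@uy,P[...,2]])
for b in blobs(Q,54,70,[-145,-70,-30,30]): print("tab",*b)
im,d=capture("top"); P=cloud("top",d); cv2.imwrite("pics/fin.png",cv2.resize(im[130:300,180:470],(800,469)))
for b in blobs(P,73,90,[430,530,-250,-160]): print("bar",*b)
print(read_t())
```

```text
-16 act -13.4 F along 8.09 op 0.18438049274164134
-16.5 act -13.7 F along 9.19 op 0.17802593701672337
tab 3989 rect c [-111.5, 0.9] size [38.2, 17.5] ang 1.2 med z 62.2 mean [-109.5, 2.7, 61.3]
bar 86 rect c [474.1, -208.2] size [12.5, 43.2] ang 84.3 med z 79.6 mean [474.0, -207.5, 79.5]
54.2
```

View pics/fin.png

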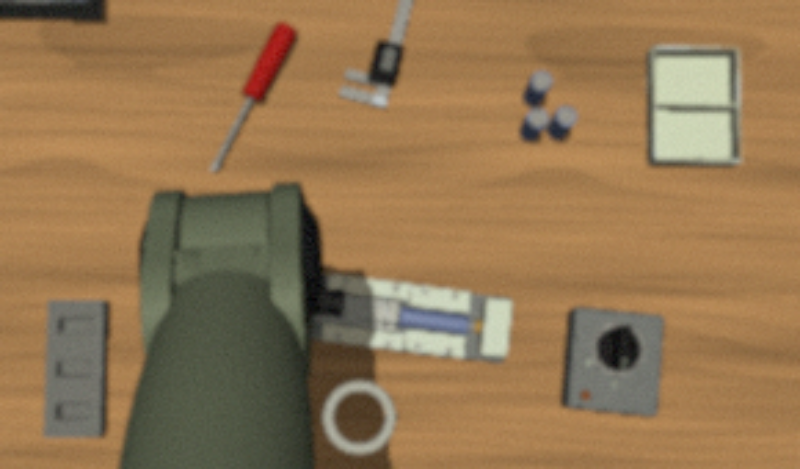

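The picture shows the rack at (77,370) empty, the stack closed against the cell at (385,315), the knob at (618,348) back at rest and the bystanders where they were. The plunger is about half way in.

```bash
python3 -c "
from bench import *
print(sign_off())"
```

```text
the job is handed in; nothing more can be done
None
```

The job is handed in at about 54 s: I turned the knob to its stop and it sprang back, stood all three spacers in the gap, and left the arm holding the contact by its handle with the plunger pressed an estimated 5 mm of its 10 mm, judged from contact travel and push force.

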